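# Complete the tub of sample vials

### The arm

A 6-joint arm with a two-finger parallel gripper is mounted at the origin on a cart in front of the work surface, level with it; the furniture and walls round the work are solid. World frame = base frame: x ahead of the robot, y to its left, z up, the work surface at z = 0. Lengths are in m, angles in rad, forces in N, time in s.
With the tool pointing down it reaches from about 0.375 to 0.9 m from the base axis. Payload 3.1 kg.
Tool frame: the origin (TCP) lies on the mounting face of the last link; the fingertips stand 182 mm ahead of it and the grasp point (between the pads) lies 164 mm ahead of it; z points along the fingers, y is the direction in which the jaws open and shut (so a half turn about z gives the same grasp; the last joint's range is limited). The gripper opens to 87 mm and grips with 3 to 60 N. Pads are 19 mm wide; open, the fingers measure 117 mm over their backs; the gripper's body (75 mm by 190 mm) begins 51 mm behind the grasp point.
Start: joints at [-1.3, 0.527, 1.433, -0, 1.181, -0.178], TCP at [0.271, -0.563, 0.405] pointing down, gripper open.
Joint ranges: [-3.08, 3.08], [-0.75, 2.2], [0.22, 2.44], [-1.43, 4.57], [0, 2.65], [-2.85, 2.85]. Speed limits (rad/s): [2.79, 2.79, 3.14, 3.14, 3.14, 3.14].

### API

Orientations are given as a unit quaternion [x, y, z, w].
In Python, from rig import robot, camera, camera_model gives the robot as it stands.
- The arm moves only by the tool drive_tool, never from a script. Its argument "plan" is a list that holds one entry, the list of rows, each a list of 6 numbers: the shift along the world's x, y, z in units of 2.5 cm (1.0 is 2.5 cm), then the turn, a rotation vector about the world's x, y, z in units of 6 degrees (1.0 is 6 degrees). A call has 1 to 8 rows; each row shifts and turns the commanded pose from where the row before left it; what a row does not reach is not made up. A row lasts 1/8 s, in which the tool goes at most 62.5 mm and 10.7 degrees, less where a joint would pass 70% of its speed; a pose out of reach is approached as far as the arm can. A call with a number of a shift or a turn outside -1 to 1 is refused whole. A call with a gripper value outside its range is refused whole. "grip" is the closure, from 0 (fully open) to 1 (shut), set as the call begins (left out, the last holds). The fingers move at their own pace and stop on an object; "force" is the grip in N (left out, the last holds). Time passes only in rows, so rows that do not move let the fingers close. It gives the time, the measured TCP pose, the force and the opening at its end, in the units of the state.
- robot.get_obs(): the state, without advancing time (a new reading comes with each control period).
- camera(name): name is "scene" or "top" or "wrist"; returns the picture (480x640x3 uint8, red, green, blue); there is no depth.
- camera_model(name): a dict with "K" (3x3 intrinsics, pixels), "k1" (the pictures are not rectified: a ray, as slopes to the right and down, at radius r is drawn at 1 + k1 r^2 times it, then the intrinsics apply), "world_to_cam" (4x4, takes a point from world to camera coordinates); the wrist camera has in their place "tool_from_camera" (4x4, takes a point from camera to tool coordinates, whose origin is the TCP and whose axes are the flange's). Camera axes: x right, y up, looking along -z (the intrinsics and any distortion apply to the point x, -y, -z); pixel columns grow to the right and rows downward; lengths in m; the calibration is good to about 2 mm. A picture is of the moment at which its call begins: read the wrist's pose just before it. camera_model takes no time and is no camera call.
- robot.hand_in(): hands the job in, once; it reports no verdict.
The state is a dict: "time": time; "q": joint angles; "joint_velocities": joint speeds; "joint_torque": joint torques, N m; "position": TCP position; "tool_rot": TCP orientation; "ft_force": force on the tool from outside, world axes, zero at the start; "moment": the same for the moment, N m; "grip_width": finger opening in m.
Only numpy, scipy, OpenCV 4.12 (cv2) and the standard library are available. Lean on these libraries where they do the work, as an engineer would, in place of code of your own. Each camera call takes 0.05 s, during which the arm holds its last target.

### The job

Two tall capped centrifuge tubes stand on the bench beside a round metal tub that is packed with short vials. Put the tubes into the two free places among the vials, one in each, standing upright on the tub's floor, so that the tub holds a full hexagonal cluster of seven. Then let go of them.

Things in the scene. Friction and masses are not known exactly. Their poses are not given: they have to be found in the camera images.
- tube_a: Blue cap: a centrifuge tube, standing upright at the start, 114 mm tall. Round body 28 mm wide up to 100 mm, above it a ribbed screw cap 34 mm wide (36 over the ribs), fixed to the body. 25 to 40 g. Origin: centre of its underside; z up to the cap. The two tubes are alike in size; either may go to either free place. Dropper bottles and a squat screw case nearby are not part of the job.
- tube_b: Orange cap: a centrifuge tube, standing upright at the start, 114 mm tall. Round body 28 mm wide up to 100 mm, above it a ribbed screw cap 34 mm wide (36 over the ribs), fixed to the body. 25 to 40 g. Origin: centre of its underside; z up to the cap. The two tubes are alike in size; either may go to either free place. Dropper bottles and a squat screw case nearby are not part of the job.
- place_1 (a point): Centre of one free place (dark pad 33 mm wide) on the floor of a fixed round metal tub, 132 mm over the rim, 120 inside, 46 high; this point is 6 mm above the worktop. Five short amber vials (28 mm wide, tops 67 mm above the worktop, fixed) stand there as in a hexagonal seven at 38 mm centres, one in the middle, four round it. z up; x points away from the tub's middle.
- place_2 (a point): Centre of the other free place (dark pad) on the same tub's floor, 6 mm above the worktop. Both lie in the outer ring, opposite each other, 76 mm apart, with the tub's middle vial halfway between. A tube has about 8 mm of play all round there. z up; x points towards the tub's middle. Beware of the tall incubator at x > 0.5 m, y < 0.1 m.
There are look-alikes about, which are no part of the job. What is shaped like the tube_a but turquoise is not meant. What is shaped like the tube_b but green is not meant.

How it is judged:
At the end, for the whole second after the job is handed in: Each tube stands at rest in a different free place of the tub: its underside within 16 mm of the place's centre sideways and within 5 mm of the tub's floor in height, upright within 10 degrees (0.17 rad) (((horizontal distance between tube_a and place_1 below 0.016 m and z of tube_a in the frame of place_1 between -0.005 and 0.005 m and angle between each of tube_a, tube_b's own z axis and vertical below 0.17 rad and linear speed of each of tube_a, tube_b below 0.03 m/s and horizontal distance between tube_b and place_2 below 0.016 m and z of tube_b in the frame of place_2 between -0.005 and 0.005 m) or (horizontal distance between tube_a and place_2 below 0.016 m and z of tube_a in the frame of place_2 between -0.005 and 0.005 m and angle between each of tube_a, tube_b's own z axis and vertical below 0.17 rad and linear speed of each of tube_a, tube_b below 0.03 m/s and horizontal distance between tube_b and place_1 below 0.016 m and z of tube_b in the frame of place_1 between -0.005 and 0.005 m))); the robot touches nothing.
It also fails if it takes over 61 s, if anything falls off the work surface, if the arm or the gripper's body presses on something with over 40 N, if the wrist force passes 120 N, or if a joint passes its speed limit or range.

## Working session

There is one attempt and no reset: what is moved stays moved. The work goes in short steps, Python scripts to look and compute and a tool call to move; the robot and the scene stay as the last step left them, time stands still between calls to the robot, and variables do not carry over. Pictures are saved under pics/ and viewed, and the job is handed in when it is done.

Besides the shell and the picture viewer there is one more tool, called after "Request:" in YAML: its name, and indented under it one key for each argument. drive_tool: Moves the arm, as the interface text tells. Shifts and turns lie within -1 to 1; 1 stands for 2.5 cm of shift or 6 degrees of turn. Its arguments: {"type":"object","properties":{"plan":{"type":"array","items":{"type":"array","items":{"type":"array","items":{"type":"number","minimum":-1,"maximum":1}}}},"grip":{"type":"number"},"force":{"type":"number"}},"required":["plan"]}

```bash
ls; mkdir -p pics
python3 - <<'E'
from rig import robot,camera,camera_model
import cv2,json
print(robot.get_obs())
for n in ["scene","top"]:
    cv2.imwrite(f"pics/{n}0.png",camera(n)[:,:,::-1]); m=camera_model(n);print(n,m)
print(camera_model("wrist"))
E
```

```text
pics
{'time': 0.0, 'q': array([-1.30050018e+00,  5.28468728e-01,  1.43389909e+00,  2.40461624e-06,
        1.18138358e+00, -1.78520976e-01]), 'joint_velocities': array([-0.00311031,  0.00153456, -0.00191309, -0.00093071, -0.00102602,
        0.0001755 ]), 'joint_torque': array([ 7.97986104e-04, -4.40042818e+01, -1.76588792e+01,  6.33742777e-02,
        5.83713397e-02, -1.57520244e-04]), 'position': array([ 0.27110997, -0.56275923,  0.40377065]), 'tool_rot': array([ 9.74925424e-01,  2.22529217e-01, -4.84018302e-05, -1.07828825e-03]), 'ft_force': array([ 0.1505659 ,  0.13475242, -0.41153532]), 'moment': array([-0.03807199,  0.02046341, -0.00734599]), 'grip_width': 0.08711087243290978}
scene {'K': array([[502.60449304,   0.        , 318.34897214],
       [  0.        , 502.60449304, 233.03493008],
       [  0.        ,   0.        ,   1.        ]]), 'k1': -0.09638430787444514, 'world_to_cam': array([[-0.47866696, -0.87777737,  0.01961685,  0.50444469],
       [ 0.46803553, -0.23619683,  0.85155963, -0.19217373],
       [-0.74284634,  0.41679485,  0.52389062, -0.66895557],
       [ 0.   
[... 353 characters left out ...]
0.07321561, -0.46099821],
       [-0.07345697,  0.00977936,  0.99725044, -0.87628932],
       [ 0.        ,  0.        ,  0.        ,  1.        ]])}
{'K': array([[412.38852266,   0.        , 316.1958474 ],
       [  0.        , 412.38852266, 242.57109228],
       [  0.        ,   0.        ,   1.        ]]), 'k1': -0.03050603842450755, 'tool_from_camera': array([[ 3.43264822e-04,  9.70049502e-01,  2.42907073e-01,
         6.66970564e-02],
       [ 9.99999764e-01, -4.77449423e-04,  4.93541961e-04,
         6.21073303e-04],
       [ 5.94735975e-04,  2.42906847e-01, -9.70049437e-01,
         2.02159720e-02],
       [ 0.00000000e+00,  0.00000000e+00,  0.00000000e+00,
         1.00000000e+00]])}
```

View pics/scene0.png

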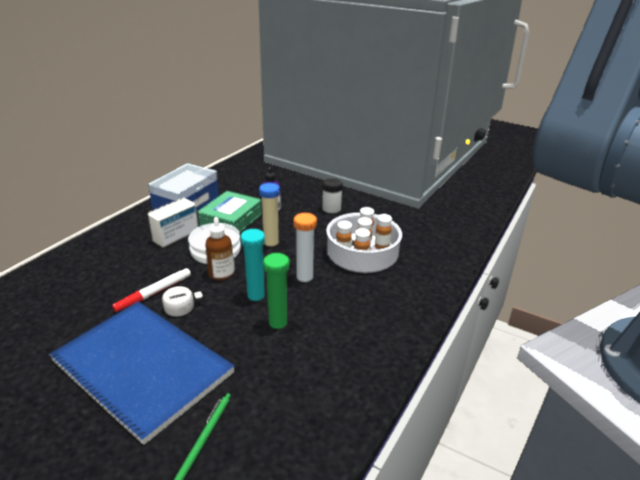

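View pics/top0.png

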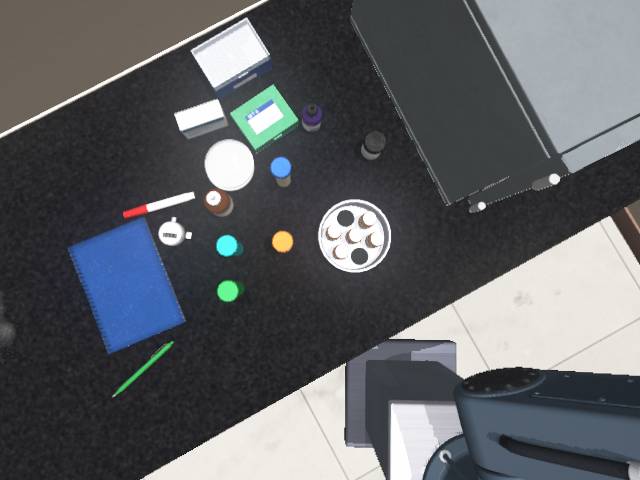

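The scene view shows blue and orange tubes upright, with turquoise and green decoys next to them. In the top view, the blue cap is at about (281,167) and the orange cap at (282,241). The tub is at about (354,236), with its dark pads at (346,218) and (360,257). I'll measure these more precisely.

```bash
cat > h.py <<'E'
import numpy as np,cv2
from rig import robot,camera,camera_model
def ray(name,px,W=None):
    m=camera_model(name);K=m["K"];k=m["k1"]
    x=(px[0]-K[0,2])/K[0,0];y=(px[1]-K[1,2])/K[1,1]
    a=cv2.undistortPoints(np.array([[[px[0],px[1]]]],float),K,np.array([k,0,0,0.]))[0,0]
    d=np.array([a[0],-a[1],-1.])
    T=np.linalg.inv(m["world_to_cam"]) if W is None else W
    return T[:3,3],T[:3,:3]@d
def atz(name,px,z,W=None):
    o,d=ray(name,px,W);return o+d*(z-o[2])/d[2]
def proj(name,p,W=None):
    m=camera_model(name);T=m["world_to_cam"] if W is None else np.linalg.inv(W)
    c=T[:3,:3]@p+T[:3,3];q,_=cv2.projectPoints(np.array([[c[0],-c[1],-c[2]]]),np.zeros(3),np.zeros(3),m["K"],np.array([m["k1"],0,0,0.]))
    return q[0,0]
def wristpose():
    from scipy.spatial.transform import Rotation as R
    o=robot.get_obs();T=np.eye(4);T[:3,:3]=R.from_quat(o["tool_rot"]).as_matrix();T[:3,3]=o["position"]
    return T@camera_model("wrist")["tool_from_camera"]
E
python3 - <<'E'
from h import *
im=cv2.imread("pics/top0.png");h=cv2.cvtColor(im,cv2.COLOR_BGR2HSV)
for n,lo,hi,c in [("blue",105,125,(281,167)),("orange",8,25,(282,241)),("turq",80,100,(227,245)),("green",50,79,(228,291)),("purple",126,160,(312,115))]:
    m=cv2.inRange(h,(lo,110,80),(hi,255,255));mm=np.zeros_like(m);cv2.circle(mm,c,17,255,-1);m&=mm
    ys,xs=np.nonzero(m);p=((xs.min()+xs.max())/2,(ys.min()+ys.max())/2);print(n,p,xs.mean(),ys.mean(),len(xs),atz("top",(xs.mean(),ys.mean()),.112))
m=cv2.inRange(im,(0,0,0),(60,60,60))
for c in [(346,218),(360,257)]:
    mm=np.zeros_like(m);cv2.circle(mm,c,10,255,-1);ys,xs=np.nonzero(m&mm);print("pad",xs.mean(),ys.mean(),len(xs),xs.min(),xs.max(),ys.min(),ys.max(),atz("top",(xs.mean(),ys.mean()),.006))
cv2.imwrite("pics/c1.png",cv2.resize(im[90:290,160:420],None,fx=3,fy=3,interpolation=cv2.INTER_CUBIC)[:600,:780])
s=cv2.imread("pics/scene0.png");cv2.imwrite("pics/c2.png",cv2.resize(s[160:350,200:420],None,fx=3.1,fy=3.1,interpolation=cv2.INTER_CUBIC))
E
```

```text
blue (np.float64(280.5), np.float64(167.5)) 280.46301369863016 167.1095890410959 365 [0.56116064 0.36837688 0.112     ]
orange (np.float64(282.5), np.float64(241.0)) 282.0734908136483 241.11548556430446 381 [0.43747953 0.36243746 0.112     ]
turq (np.float64(229.0), np.float64(245.0)) 228.36796536796535 245.88311688311688 462 [0.42758404 0.45057922 0.112     ]
green (np.float64(230.0), np.float64(290.5)) 229.05286343612335 290.1079295154185 454 [0.35523484 0.446911   0.112     ]
purple (np.float64(312.0), np.float64(114.0)) 312.986013986014 115.87412587412588 143 [0.64970982 0.31599854 0.112     ]<stdin>:8: RuntimeWarning: Mean of empty slice.
  ret = ret.dtype.type(ret / rcount)
Traceback (most recent call last):
ValueError: zero-size array to reduction operation minimum which has no identity
```

Run:
```python
from h import *
im=cv2.imread("pics/top0.png")
print(im[218,340:352].tolist(),im[236,330:340,1])
m=cv2.inRange(im,(0,0,0),(75,75,75))
for c in [(346,218),(360,257)]:
    mm=np.zeros_like(m);cv2.circle(mm,c,11,255,-1);ys,xs=np.nonzero(m&mm)
    if len(xs):print("pad",xs.mean(),ys.mean(),len(xs),xs.min(),xs.max(),ys.min(),ys.max(),atz("top",(xs.mean(),ys.mean()),.006))
cv2.imwrite("pics/c1.png",cv2.resize(im[90:290,160:420],None,fx=3,fy=3,interpolation=cv2.INTER_CUBIC)[:600,:780])
cv2.imwrite("pics/c3.png",cv2.resize(im[195:277,312:394],None,fx=7,fy=7,interpolation=cv2.INTER_CUBIC))
s=cv2.imread("pics/scene0.png");cv2.imwrite("pics/c2.png",cv2.resize(s[160:350,200:420],None,fx=3.1,fy=3.1,interpolation=cv2.INTER_CUBIC))
```

```text
[[86, 82, 81], [87, 83, 82], [84, 81, 80], [87, 84, 81], [86, 84, 81], [84, 82, 79], [86, 83, 81], [88, 84, 83], [85, 82, 81], [84, 82, 81], [85, 82, 81], [86, 84, 82]] [215 248 253 254 254 254 254 252 238 150]
```

View pics/c3.png

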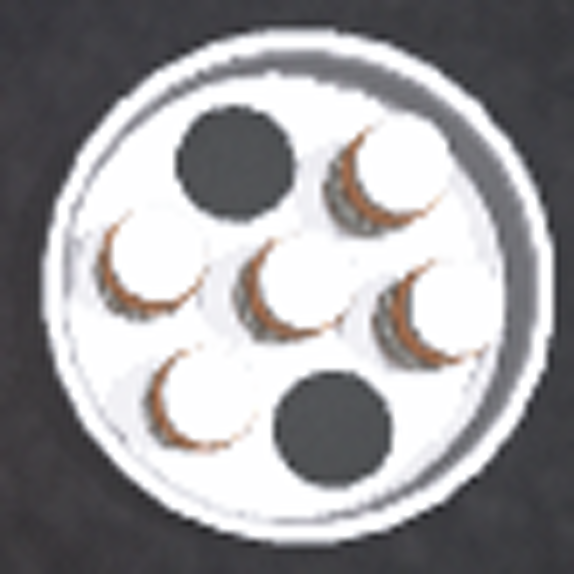

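View pics/c2.png

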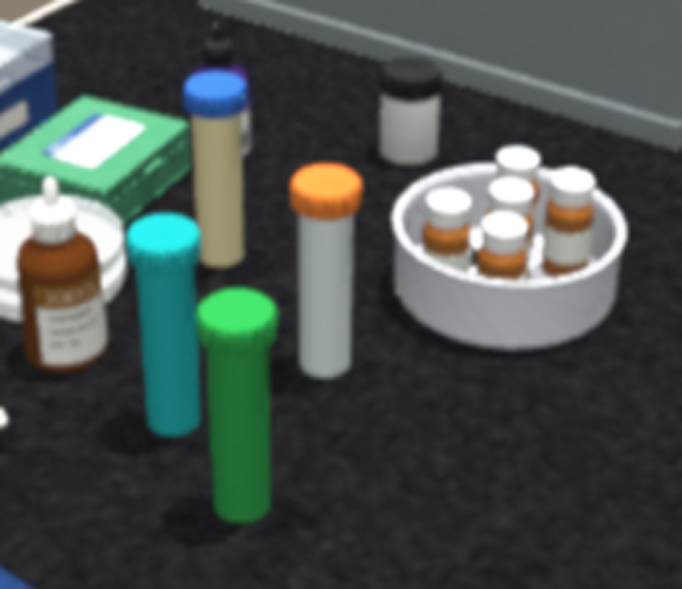

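Run:
```python
from h import *
im=cv2.imread("pics/top0.png");g=cv2.cvtColor(im,cv2.COLOR_BGR2GRAY)
P=[]
for c in [(346,218),(360,256)]:
    mm=np.zeros_like(g);cv2.circle(mm,c,10,255,-1);m=((g<150)&(mm>0)).astype(np.uint8)
    n,l,st,ce=cv2.connectedComponentsWithStats(m);k=1+np.argmax(st[1:,4]);p=ce[k];w=atz("top",p,.006);P.append(w);print("pad",p,st[k],w,proj("scene",w))
d=P[1]-P[0];print("dist",np.linalg.norm(d),"mid",(P[0]+P[1])/2,"ang",np.degrees(np.arctan2(d[1],d[0])))
s=cv2.imread("pics/scene0.png");h=cv2.cvtColor(s,cv2.COLOR_BGR2HSV);ht=cv2.cvtColor(im,cv2.COLOR_BGR2HSV)
for n,lo,hi,ct,cs in [("blue",108,125,(281,167),(270,190)),("orange",5,25,(282,241),(305,221))]:
    r=[]
    for H,c,R in((ht,ct,17),(h,cs,16)):
        m=cv2.inRange(H,(lo,110,80),(hi,255,255));mm=np.zeros_like(m);cv2.circle(mm,c,R,255,-1);ys,xs=np.nonzero(m&mm)
        r.append(((xs.min()+xs.max())/2,(ys.min()+ys.max())/2));
    (o1,d1),(o2,d2)=ray("top",r[0]),ray("scene",r[1])
    A=np.stack([d1,-d2],1);t=np.linalg.lstsq(A,o2-o1,rcond=None)[0];print(n,r,o1+d1*t[0],o2+d2*t[1], proj("scene",atz("top",r[0],.112)))
```

```text
pad [345.07798165 217.94495413] [337 210  17  17 218] [0.49044467 0.25011279 0.006     ] [345.62283136 242.04023787]
pad [359.04910714 255.95535714] [351 248  17  17 224] [0.41954854 0.22275474 0.006     ] [379.72550195 257.6031192 ]
dist 0.07599159985897372 mid [0.4549966  0.23643377 0.006     ] ang -158.89893244375855
blue [(np.float64(280.5), np.float64(167.5)), (np.float64(269.0), np.float64(189.5))] [0.56126203 0.36848809 0.10850447] [0.56151844 0.36898812 0.10858737] [269.54029122 187.89859744]
orange [(np.float64(282.5), np.float64(241.0)), (np.float64(305.0), np.float64(221.0))] [0.43796817 0.36194767 0.10747386] [0.43802362 0.36204422 0.10748176] [305.28963844 218.55265688]
```

Positions agree between cameras to about 1 mm, and the pads measure 76.0 mm apart. I'll swing round clear of the incubator with the jaws turned along y.

Request:
drive_tool:
  plan:
    - [[-0.25,1,0,0,0,-0.55],[-0.25,1,0,0,0,-0.55],[-0.25,1,0,0,0,-0.55],[-0.25,1,0,0,0,-0.55],[-0.25,1,0,0,0,-0.55],[-0.25,1,0,0,0,-0.55],[-0.25,1,0,0,0,-0.5],[-0.25,1,0,0,0,-0.5]]
  grip: 0.3
  force: 15

```text
time: 1.1
position: [0.2209, -0.3621, 0.4045]
tool_rot: [1.0, -0.002, -0.0, -0.0]
ft_force: [-0.3, 0.3, -0.1]
grip_width: 0.0609
```

Request:
drive_tool:
  plan:
    - [[0.6,0.8,0,0,0,0],[0.6,0.8,0,0,0,0],[0.6,0.8,0,0,0,0],[0.6,0.8,0,0,0,0],[0.6,0.8,0,0,0,0],[0.6,0.8,0,0,0,0],[0.6,0.8,0,0,0,0],[0.6,0.8,0,0,0,0]]

```text
time: 2.1
position: [0.3415, -0.2022, 0.4046]
tool_rot: [1.0, -0.001, -0.0, -0.0]
ft_force: [0.5, 0.3, 0.3]
grip_width: 0.0611
```

Request:
drive_tool:
  plan:
    - [[0.5,1,0,0,0,0],[0.5,1,0,0,0,0],[0.5,1,0,0,0,0],[0.5,1,0,0,0,0],[0,1,0,0,0,0],[0,1,0,0,0,0],[0,1,0,0,0,0],[0,1,0,0,0,0]]

```text
time: 3.1
position: [0.391, -0.0022, 0.4046]
tool_rot: [1.0, -0.001, -0.0, -0.0]
ft_force: [0.8, -0.7, -0.8]
grip_width: 0.0607
```

Request:
drive_tool:
  plan:
    - [[0,1,0,0,0,0],[0,1,0,0,0,0],[0,1,0,0,0,0],[0,1,0,0,0,0],[0,1,0,0,0,0],[0,1,0,0,0,0],[0,1,0,0,0,0],[0,1,0,0,0,0]]

```text
time: 4.1
position: [0.391, 0.1977, 0.4045]
tool_rot: [1.0, -0.001, -0.0, 0.0]
ft_force: [0.5, 0.4, 0.2]
grip_width: 0.0604
```

Request:
drive_tool:
  plan:
    - [[0.23,0.82,-0.2,0,0,0],[0.23,0.82,-0.2,0,0,0],[0.23,0.82,-0.2,0,0,0],[0.23,0.82,-0.2,0,0,0],[0.24,0.82,-0.2,0,0,0],[0.24,0.82,-0.2,0,0,0],[0.24,0.82,-0.2,0,0,0],[0.24,0.82,-0.2,0,0,0]]

```text
time: 5.1
position: [0.4386, 0.3623, 0.3643]
tool_rot: [1.0, -0.001, -0.0, -0.0]
ft_force: [-0.0, 0.9, -0.5]
grip_width: 0.0614
```

Run:
```python
from h import *
W=wristpose();im=camera("wrist");np.save("w1.npy",W);cv2.imwrite("pics/w1.png",im[:,:,::-1])
print(robot.get_obs()["position"]);
for p in [(.438,.362,.114),(.561,.3685,.114),(.4904,.2501,.006),(.4195,.2228,.006)]: print(p,proj("wrist",np.array(p),W))
```

```text
[0.4393272  0.36420677 0.36394491]
(0.438, 0.362, 0.114) [316.52200167 258.8747802 ]
(0.561, 0.3685, 0.114) [303.63283155  28.42022703]
(0.4904, 0.2501, 0.006) [454.97904212 158.74075274]
(0.4195, 0.2228, 0.006) [480.32517066 243.7834727 ]
```

View pics/w1.png

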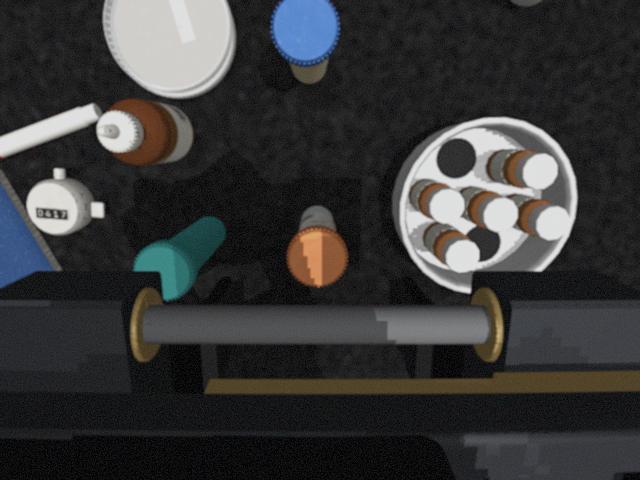

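The wrist view shows the orange cap at (317,257), the blue cap at (306,28) and the far pad at (457,158). All are within a few pixels of where I predicted. Next: descend and grip the cap.

Request:
drive_tool:
  plan:
    - [[0,0,-0.95,0,0,0],[0,0,-0.95,0,0,0],[0,0,-0.95,0,0,0],[0,0,-0.95,0,0,0],[0,0,0,0,0,0]]

```text
time: 5.78
position: [0.4376, 0.3607, 0.2681]
tool_rot: [1.0, -0.001, -0.002, 0.001]
ft_force: [-0.1, -0.5, -0.1]
grip_width: 0.0612
```

Request:
drive_tool:
  plan:
    - [[0,0,0,0,0,0],[0,0,0,0,0,0],[0,0,0,0,0,0],[0,0,0,0,0,0],[0,0,0,0,0,0],[0,0,0,0,0,0]]
  grip: 1
  force: 15

```text
time: 6.52
position: [0.4385, 0.3611, 0.2704]
tool_rot: [1.0, -0.001, 0.001, -0.0]
ft_force: [0.4, 0.3, 5.5]
grip_width: 0.034
```

Request:
drive_tool:
  plan:
    - [[0,0,0.4,0,0,0],[0,0,0.8,0,0,0],[0,0,0.8,0,0,0],[0,0,0.8,0,0,0],[0,0,0.8,0,0,0],[0,0,0.4,0,0,0],[0,0,0,0,0,0]]

```text
time: 7.4
position: [0.4382, 0.3609, 0.3703]
tool_rot: [1.0, -0.001, 0.0, -0.0]
ft_force: [0.2, -0.1, -0.7]
grip_width: 0.0337
```

Run:
```python
from h import *
o=robot.get_obs();print(o["position"],o["ft_force"],o["grip_width"])
a=camera("wrist")[:,:,::-1];b=camera("scene")[:,:,::-1]
cv2.imwrite("pics/l1.png",np.hstack([cv2.resize(a[150:450,100:560],(400,300)),b[80:380,200:600]]))
```

```text
[0.43818405 0.36091582 0.37026287] [ 0.24676708 -0.14110293 -0.7042547 ] 0.033655670766685845
```

View pics/l1.png

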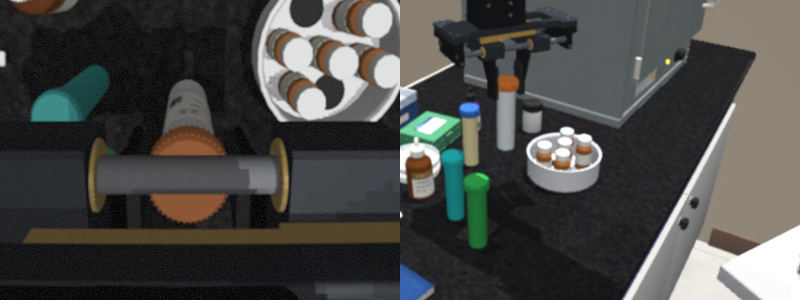

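The orange tube is held by its cap and hangs upright. Moving it over place 2.

Request:
drive_tool:
  plan:
    - [[-0.1,-0.5,0,0,0,0],[-0.1,-0.8,0,0,0,0],[-0.11,-0.9,0,0,0,0],[-0.11,-0.9,0,0,0,0],[-0.11,-0.9,0,0,0,0],[-0.11,-0.9,0,0,0,0],[-0.11,-0.62,0,0,0,0],[0,0,0,0,0,0]]

```text
time: 8.5
position: [0.4191, 0.2217, 0.3697]
tool_rot: [1.0, -0.002, -0.0, 0.0]
ft_force: [-0.7, -0.2, -0.0]
grip_width: 0.0337
```

Run:
```python
from h import *
o=robot.get_obs();p=o["position"];print(p,o["ft_force"],o["grip_width"])
W=wristpose();a=camera("wrist")[:,:,::-1].copy();b=camera("scene")[:,:,::-1].copy()
zb=p[2]-.269  # bottom height
for z in (zb,zb+.1,zb+.114):
    q=proj("scene",np.array([p[0],p[1],z]));print("scene",z,q);cv2.circle(b,tuple(np.int32(q)),2,(0,0,255),-1)
    q=proj("wrist",np.array([p[0],p[1],z]),W);print("wrist",q)
for x in [(.4904,.2501,.006),(.4195,.2228,.006)]: print(proj("wrist",np.array(x),W))
a[::1]
cv2.imwrite("pics/l2.png",a)
cv2.imwrite("pics/l3.png",cv2.resize(b[100:300,280:480],(600,600),interpolation=cv2.INTER_CUBIC))
```

```text
[0.41908114 0.2216613  0.36967935] [-0.67301825 -0.15652867 -0.03722836] 0.03373850117923328
scene 0.1006793525369778 [385.17448056 210.5996584 ]
wrist [315.9041745  249.23306947]
scene 0.2006793525369778 [390.72445769 154.71782104]
wrist [315.59683601 315.87567426]
scene 0.21467935253697779 [391.54330234 146.33430677]
wrist [315.52169865 332.18212854]
[280.48540691 133.49156461]
[314.69198372 219.72464878]
```

View pics/l2.png

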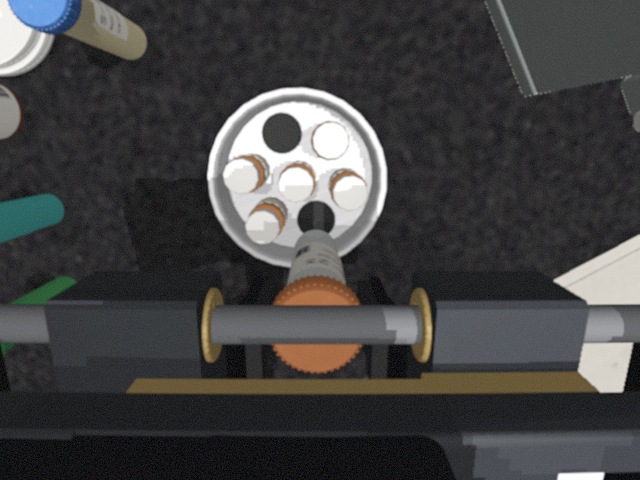

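View pics/l3.png

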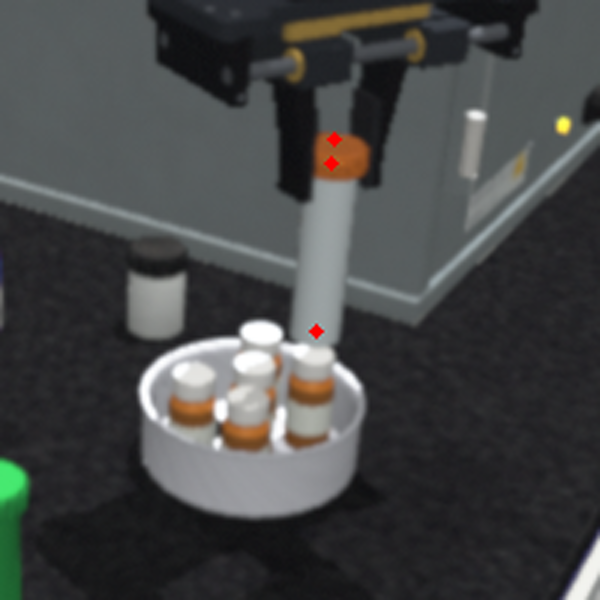

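Wrist view: the tube is centred at u=316 and place 2's pad is at (316,217), about 1–2 mm from my estimate. The tube's tilt is under 2°, so I'm lowering it.

Request:
drive_tool:
  plan:
    - [[0.06,0,-0.6,0,0,0],[0,0,-0.6,0,0,0],[0,0,-0.6,0,0,0],[0,0,-0.6,0,0,0],[0,0,-0.6,0,0,0],[0,0,-0.4,0,0,0],[0,0,0,0,0,0]]

```text
time: 9.48
position: [0.4209, 0.2233, 0.2841]
tool_rot: [1.0, -0.0, -0.001, 0.0]
ft_force: [0.3, 0.4, 0.6]
grip_width: 0.0337
```

Request:
drive_tool:
  plan:
    - [[0,0,-0.16,0,0,0],[0,0,-0.12,0,0,0],[0,0,-0.04,0,0,0],[0,0,0,0,0,0]]

```text
time: 9.98
position: [0.421, 0.2229, 0.2768]
tool_rot: [1.0, -0.001, 0.0, -0.0]
ft_force: [0.2, -0.7, -0.7]
grip_width: 0.0335
```

Request:
drive_tool:
  plan:
    - [[0,0,-0.04,0,0,0],[0,0,-0.04,0,0,0],[0,0,0,0,0,0]]

```text
time: 10.35
position: [0.4216, 0.2231, 0.2763]
tool_rot: [1.0, -0.001, 0.002, -0.0]
ft_force: [-0.9, -0.9, 11.1]
grip_width: 0.0337
```

Floor contact, 11 N upward. Releasing to a partial opening and rising.

Request:
drive_tool:
  plan:
    - [[0,0,0.03,0,0,0],[0,0,0,0,0,0],[0,0,0,0,0,0],[0,0,0,0,0,0]]
  grip: 0.3

```text
time: 10.85
position: [0.4209, 0.2229, 0.2753]
tool_rot: [1.0, -0.001, -0.0, 0.0]
ft_force: [-0.7, -0.9, -0.5]
grip_width: 0.0591
```

Request:
drive_tool:
  plan:
    - [[0,0,0.4,0,0,0],[0,0,0.8,0,0,0],[0,0,0.8,0,0,0],[0,0,0.8,0,0,0],[0,0,0.8,0,0,0],[0,0,0,0,0,0]]

```text
time: 11.6
position: [0.4213, 0.2231, 0.3672]
tool_rot: [1.0, -0.001, 0.002, -0.001]
ft_force: [0.4, 0.4, -0.1]
grip_width: 0.0613
```

Run:
```python
from h import *
o=robot.get_obs();p=o["position"];print(o["time"],p,o["ft_force"],o["grip_width"])
W=wristpose();a=camera("wrist")[:,:,::-1].copy();b=camera("scene")[:,:,::-1].copy()
for x in [(.4205,.2228,.006),(.4205,.2228,.120)]: print(proj("wrist",np.array(x),W),proj("scene",np.array(x)))
cv2.imwrite("pics/r1.png",np.hstack([cv2.resize(a[150:450,100:560],(400,300)),cv2.resize(b[130:330,280:546],(400,300))]))
```

```text
11.6 [0.42131331 0.22308443 0.36719368] [ 0.35674527  0.39681474 -0.05930529] 0.061323658016658865
[316.91688339 223.88629315] [379.39841817 257.33819553]
[316.89964002 262.59946717] [385.14232463 200.11058179]
```

View pics/r1.png

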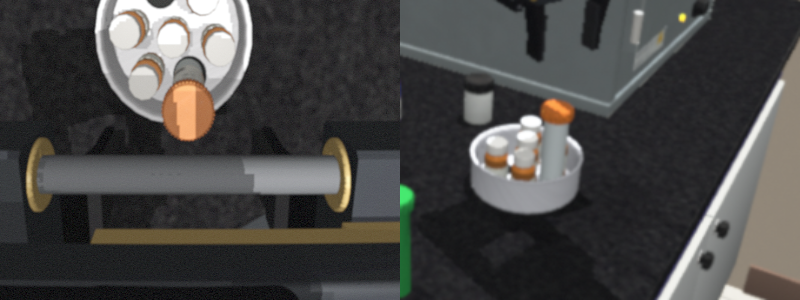

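The orange tube stands upright in place 2, its cap at about (317,261) against a predicted (317,263). Now the blue one.

Request:
drive_tool:
  plan:
    - [[0.7,0.73,0,0,0,0],[0.7,0.73,0,0,0,0],[0.7,0.73,0,0,0,0],[0.7,0.73,0,0,0,0],[0.7,0.73,0,0,0,0],[0.7,0.73,0,0,0,0],[0.7,0.73,0,0,0,0],[0.7,0.73,0,0,0,0]]

```text
time: 12.7
position: [0.5612, 0.3693, 0.3636]
tool_rot: [1.0, -0.001, -0.001, 0.001]
ft_force: [-0.3, 0.5, -0.4]
grip_width: 0.0607
```

Request:
drive_tool:
  plan:
    - [[0,0,0,0,0,0]]

```text
time: 12.82
position: [0.5615, 0.3696, 0.3637]
tool_rot: [1.0, -0.0, -0.001, 0.0]
ft_force: [0.8, -0.4, -1.2]
grip_width: 0.0609
```

Run:
```python
from h import *
o=robot.get_obs();p=o["position"];print(o["time"],p,o["q"])
W=wristpose();a=camera("wrist")[:,:,::-1].copy()
for x in [(.561,.3685,.114),(.4904,.2501,.006),(.4205,.2228,.120)]: print(proj("wrist",np.array(x),W))
cv2.imwrite("pics/b1.png",a)
```

```text
12.825 [0.56150729 0.36963202 0.36368051] [ 4.16301133e-01  6.35711251e-01  1.34385169e+00 -3.32817072e-06
  1.16348926e+00  1.98788318e+00]
[317.63250808 258.55752426]
[451.96643888 300.92847009]
[538.12666475 464.97341212]
```

View pics/b1.png

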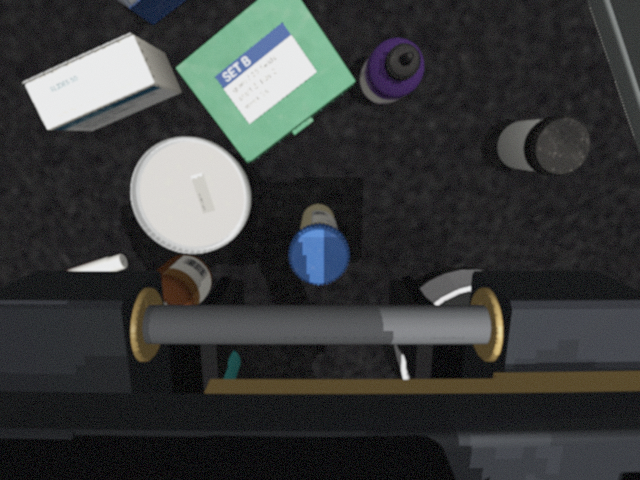

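The blue cap is centred at (319,255), with clear space for the fingers. Descending and gripping.

Request:
drive_tool:
  plan:
    - [[0,-0.04,-0.95,0,0,0],[0,0,-0.95,0,0,0],[0,0,-0.95,0,0,0],[0,0,-0.9,0,0,0],[0,0,0,0,0,0]]

```text
time: 13.5
position: [0.5593, 0.3668, 0.2692]
tool_rot: [1.0, -0.001, -0.003, 0.002]
ft_force: [-0.3, -0.4, 0.2]
grip_width: 0.0607
```

Request:
drive_tool:
  plan:
    - [[0,0,0,0,0,0],[0,0,0,0,0,0],[0,0,0,0,0,0],[0,0,0,0,0,0],[0,0,0,0,0,0],[0,0,0,0,0,0]]
  grip: 1
  force: 15

```text
time: 14.25
position: [0.5612, 0.3681, 0.2726]
tool_rot: [1.0, -0.001, 0.001, -0.0]
ft_force: [-0.5, 0.1, 5.1]
grip_width: 0.0339
```

Request:
drive_tool:
  plan:
    - [[0,0,0.4,0,0,0],[0,0,0.8,0,0,0],[0,0,0.8,0,0,0],[0,0,0.8,0,0,0],[0,0,0.8,0,0,0],[0,0,0.4,0,0,0],[0,0,0,0,0,0]]

```text
time: 15.12
position: [0.561, 0.368, 0.3731]
tool_rot: [1.0, -0.001, 0.001, -0.0]
ft_force: [0.3, -0.4, -0.6]
grip_width: 0.0337
```

Request:
drive_tool:
  plan:
    - [[-0.3,-0.5,0,0,0,0],[-0.4,-0.68,0,0,0,0],[-0.45,-0.75,0,0,0,0],[-0.45,-0.75,0,0,0,0],[-0.45,-0.75,0,0,0,0],[-0.45,-0.75,0,0,0,0],[-0.3,-0.55,0,0,0,0],[0,0,0,0,0,0]]

```text
time: 16.12
position: [0.4903, 0.2487, 0.3713]
tool_rot: [1.0, -0.001, -0.001, 0.0]
ft_force: [0.3, 0.4, -0.2]
grip_width: 0.034
```

Run:
```python
from h import *
o=robot.get_obs();p=o["position"];print(o["time"],p,o["grip_width"])
W=wristpose();a=camera("wrist")[:,:,::-1].copy();b=camera("scene")[:,:,::-1].copy()
zb=p[2]-.2705
for x in [(p[0],p[1],zb),(p[0],p[1],zb+.114),(.491,.2498,.006)]: print(proj("wrist",np.array(x),W),proj("scene",np.array(x)))
cv2.imwrite("pics/b2.png",a);cv2.imwrite("pics/b3.png",cv2.resize(b[80:280,260:460],(600,600),interpolation=cv2.INTER_CUBIC))
```

```text
16.125 [0.49025763 0.24867669 0.37133928] 0.033957584825793787
[315.77835223 248.27237993] [348.97707671 196.13550889]
[315.39972888 329.96795837] [352.47649208 134.0970264 ]
[314.58886044 218.63317316] [345.61163176 241.85394083]
```

View pics/b2.png

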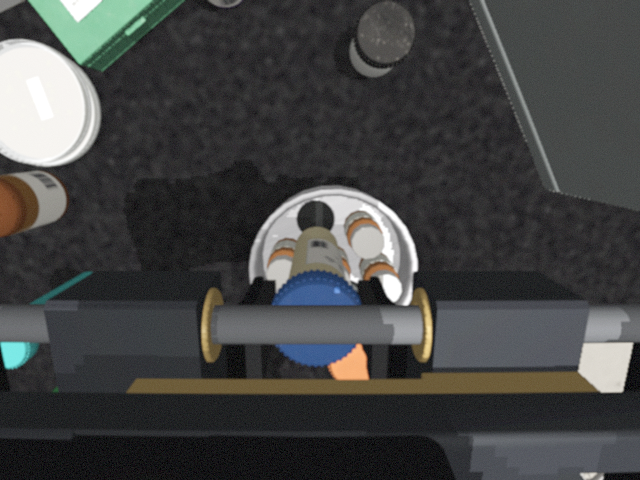

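View pics/b3.png

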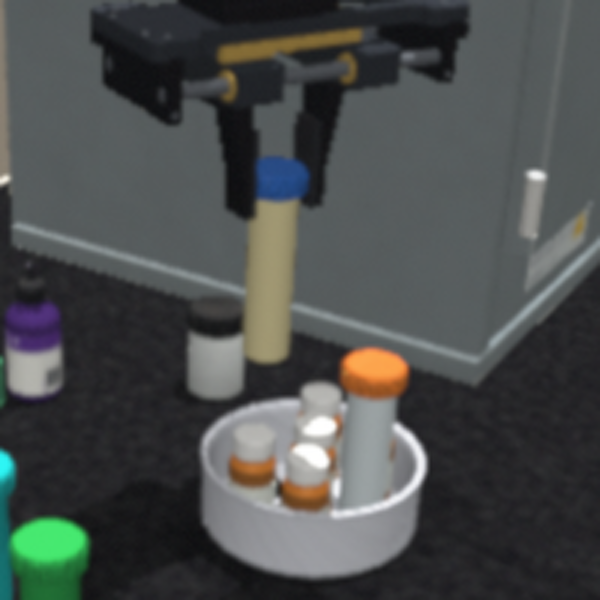

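The pad is at (315.5,216), the tube is upright and centred at u=316. Lowering.

Request:
drive_tool:
  plan:
    - [[0.06,0,-0.6,0,0,0],[0,0,-0.6,0,0,0],[0,0,-0.6,0,0,0],[0,0,-0.6,0,0,0],[0,0,-0.6,0,0,0],[0,0,-0.3,0,0,0],[0,0,-0.1,0,0,0],[0,0,0,0,0,0]]

```text
time: 17.23
position: [0.4926, 0.2497, 0.2869]
tool_rot: [1.0, -0.001, 0.0, -0.0]
ft_force: [-0.1, -0.5, -0.2]
grip_width: 0.0339
```

Request:
drive_tool:
  plan:
    - [[0,0,-0.12,0,0,0],[0,0,-0.1,0,0,0],[0,0,0,0,0,0]]

```text
time: 17.6
position: [0.4924, 0.2496, 0.2812]
tool_rot: [1.0, -0.001, -0.0, 0.0]
ft_force: [0.3, 0.2, -0.6]
grip_width: 0.034
```

Request:
drive_tool:
  plan:
    - [[0,0,-0.06,0,0,0],[0,0,-0.05,0,0,0],[0,0,0,0,0,0]]

```text
time: 17.98
position: [0.4925, 0.2497, 0.2785]
tool_rot: [1.0, -0.001, 0.0, -0.0]
ft_force: [0.1, 0.3, 0.3]
grip_width: 0.0336
```

Request:
drive_tool:
  plan:
    - [[0,0,-0.05,0,0,0],[0,0,0,0,0,0]]

```text
time: 18.23
position: [0.4929, 0.2498, 0.2785]
tool_rot: [1.0, -0.001, 0.001, -0.0]
ft_force: [-0.3, 0.3, 6.9]
grip_width: 0.0338
```

Contact at the expected height. Releasing and rising.

Request:
drive_tool:
  plan:
    - [[0,0,0.03,0,0,0],[0,0,0,0,0,0],[0,0,0,0,0,0],[0,0,0,0,0,0]]
  grip: 0.3

```text
time: 18.73
position: [0.4924, 0.2496, 0.2777]
tool_rot: [1.0, -0.001, -0.0, 0.0]
ft_force: [0.3, 0.7, 0.3]
grip_width: 0.0591
```

Request:
drive_tool:
  plan:
    - [[0,0,0.4,0,0,0],[0,0,0.8,0,0,0],[0,0,0.8,0,0,0],[0,0,0.8,0,0,0],[0,0,0.8,0,0,0],[0,0,0.4,0,0,0],[0,0,0,0,0,0]]

```text
time: 19.6
position: [0.4925, 0.2497, 0.3789]
tool_rot: [1.0, -0.001, 0.001, -0.0]
ft_force: [1.3, -1.1, -0.6]
grip_width: 0.0609
```

Request:
drive_tool:
  plan:
    - [[-0.4,0.8,0.4,0,0,0],[-0.4,0.8,0.4,0,0,0],[-0.4,0.8,0.4,0,0,0],[-0.4,0.8,0.4,0,0,0],[-0.4,0.8,0.4,0,0,0],[-0.4,0.8,0.2,0,0,0],[0,0,0,0,0,0],[0,0,0,0,0,0]]

```text
time: 20.6
position: [0.4325, 0.3692, 0.4321]
tool_rot: [1.0, -0.001, -0.001, 0.001]
ft_force: [-0.3, -0.2, 0.7]
grip_width: 0.0608
```

Run:
```python
from h import *
o=robot.get_obs();p=o["position"];print(o["time"],p,o["grip_width"])
a=camera("wrist")[:,:,::-1].copy();b=camera("scene")[:,:,::-1].copy();t=camera("top")[:,:,::-1].copy()
for x in [(.4205,.2228,.006),(.4205,.2228,.12),(.491,.2498,.006),(.491,.2498,.12)]:
  for im,n in((b,"scene"),(t,"top")):
    q=proj(n,np.array(x));print(n,q)
cv2.imwrite("pics/e1.png",np.hstack([cv2.resize(b[140:290,300:450],(400,400),interpolation=cv2.INTER_CUBIC),cv2.resize(t[160:310,280:430],(400,400),interpolation=cv2.INTER_CUBIC)]))
cv2.imwrite("pics/e2.png",a)
```

```text
20.6 [0.43246519 0.36918881 0.43208   ] 0.06084422487750091
scene [379.39841817 257.33819553]
top [359.03232022 255.44629643]
scene [385.14232463 200.11058179]
top [367.01393093 253.13879161]
scene [345.61163176 241.85394083]
top [345.24909455 217.65540376]
scene [348.75994551 186.22516569]
top [351.19684948 209.92228604]
```

View pics/e1.png

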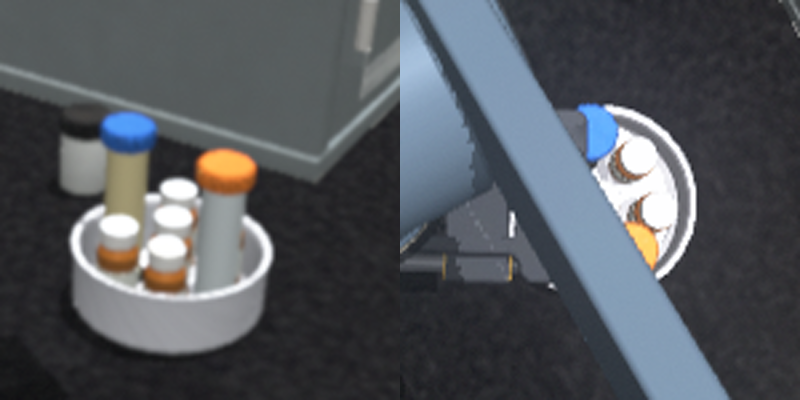

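View pics/e2.png

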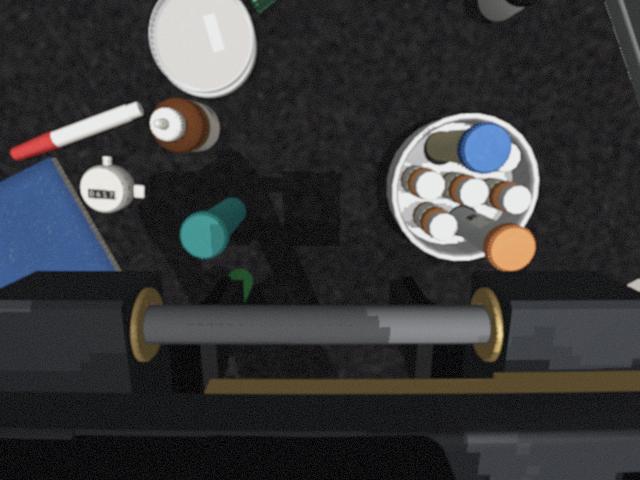

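Both tubes stand upright in the tub. The scene-view cap centres, about (129,125) and (227,163) in the crop, match the predicted (130,123) and (227,160). The decoys still stand and the gripper is clear.

```bash
python3 -c "
from rig import robot
print(robot.hand_in())"
```

```text
the job is handed in; nothing more can be done
None
```

Both tubes are standing upright in the tub and released: the orange-capped one in place 2, the blue-capped one in place 1. I handed the job in at about 20.8 s of the 61 s allowed, and no verdict came back.

- **Method:** I gripped each tube by its cap, lowered it until it touched the tub floor (11 N for orange, 7 N for blue), opened the gripper and backed away.
- **Final position check:** in the scene camera both caps sit within about 1–2 pixels (2–3 mm) of where they should be for an upright, seated tube, and the wrist view agrees.
- **Clearance:** the gripper stood well away from the tub and the tubes. The decoys and nearby bottles seen in the last pictures were still in place.
- **Not confirmed:** the arm hid much of the tub from the top camera at the end, so that view shows only parts of the two caps. Before that, the wrist pictures placed the pads 1–2 mm from the top-camera estimate. I corrected for that when placing the tubes.

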